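Index the prism carrier to its first station

TASK

Two short rails lie on the cart, each with a sliding carrier. Push the carrier that holds the small glass prism along its rail, towards the rail's stop plate, until it clicks into the first station it comes to, and leave it there. Leave the carrier with the white spool post where it is.

Things in the scene. Friction and masses are not known exactly. Their poses are not given: they have to be found in the camera images.
- prism_push (a point): Mid-width point on the prism carrier's flat back face, 52 mm above the cart. Carrier: black block 80 long, 56 wide, 22 to 44 mm above the cart; flush at its back an upright tab 36 wide, 10 thick, top 80 mm up; about 20 mm ahead of the tab a fixed glass triangular prism, top 90 mm up. +y: along the rail towards its stop plate, the way to push; z up. Cannot lift or turn; 1 N friction.
- station (a point): Where prism_push must come to (carrier seated in the first station); fixed to the rail, axes alike. Aluminium rail 340 long, 70 wide, top 14 mm up, stop plate 50 mm high at its +y end. A station is a pair of dark cross ridges 24 mm apart, the seated carrier midway over them. A sprung plunger resists with 3 to 6 N from 20 to 12 mm before (and after) it, then draws the carrier in to within 5 mm.
- prism_carrier (a joint): Travel of the prism carrier along its rail in m, growing towards the stop plate: it starts between 0 and 0.06; the first station is at 0.12, the second at 0.21, the end of travel at 0.225.
- spool_push (a point): The same point, axes alike, on the other carrier, to be left where it is: the same black block and tab on a like rail, but bearing a white spool post (10 mm thick on a round foot, top 94 mm above the cart) in place of the prism. The rails lie side by side, at least 95 mm from centre to centre at the carriers, either one nearer the robot.

How it is judged (in metres and radians):
At the end, for the whole second after the job is handed in: The prism carrier is at rest within 10 mm of its first station (between the two ridges), and the spool carrier is within 15 mm of where it started (value of joint prism_carrier between 0.11 and 0.13 m and velocity of joint prism_carrier between -0.01 and 0.01 m/s and distance of spool_push from where it was at the start of the episode below 0.015 m); the robot touches nothing.
It fails at once if the spool carrier is pushed more than 15 mm from where it started (distance of spool_push from where it was at the start of the episode above 0.015 m).
It also fails if it takes over 30 s, if anything falls off the work surface, if the arm or the gripper's body presses on something with over 40 N, if the wrist force passes 120 N, or if a joint passes its speed limit or range.

ROBOT

A 7-joint arm with a two-finger parallel gripper is mounted at the origin on the work surface. World frame = base frame: x ahead of the robot, y to its left, z up, the work surface at z = 0. Lengths are in mm, angles in rad, forces in N, time in s.
With the tool pointing down it reaches from about 400 to 875 mm from the base axis. Payload 4.4 kg.
Tool frame: the origin (TCP) lies at the very end of the fingers, on their centre line; the grasp point (between the pads) lies 19 mm behind it; z points along the fingers, x is the direction in which the jaws open and shut, and the axes are right-handed (so a half turn about z gives the same grasp; the last joint's range is limited). The gripper opens to 85 mm and grips with 20 to 120 N. Pads are 22 mm wide; open, the fingers measure 114 mm over their backs; the gripper's body (76 mm by 85 mm) begins 54 mm behind the grasp point. The pads swing forward as they close: fully open they stand 13 mm farther back than shut.
Start: joints at [1.09, 0.628, 0.038, 1.517, -0.027, 0.996, -0.02], TCP at [261.984, -594.88, 194.013] pointing down, gripper open.
Joint ranges: [-3.06, 3.06], [-0.37, 2.12], [-1.25, 1.32], [0.18, 2.47], [-1.1, 4.24], [0.23, 1.98], [-2.94, 2.94]. Speed limits (rad/s): [2.57, 2.57, 3.14, 3.14, 3.14, 3.14, 3.14].

INTERFACE

Orientations are given as [roll, pitch, yaw] about the fixed x, y, z axes, in that order (R = Rz(yaw) Ry(pitch) Rx(roll)).
In Python, from cell import ctrl, get_image, job, models gives the robot as it stands.
- The arm moves only by the tool move_arm, never from a script. Its argument "moves" is a list that holds one entry, the list of rows, each a list of 6 numbers: the shift along the tool's x, y, z in m, then the turn, a rotation vector about the tool's x, y, z in rad. A call has 1 to 20 rows; each row is the pose to reach, as a shift and turn from the pose commanded when the call began, along the tool's axes at that moment; what a row does not reach only later rows make up. A row lasts 1/8 s, in which the tool goes at most 62.5 mm and 10.7 degrees, less where a joint would pass 70% of its speed; a pose out of reach is approached as far as the arm can. A call with a gripper value outside its range is refused whole. "jaw" is the opening, from 0 (shut) to 1 (fully open), set as the call begins (left out, the last holds). The fingers move at their own pace and stop on an object; the grip force is fixed at half the most. Time passes only in rows, so rows that repeat a pose let the fingers close. It gives the time, the measured TCP pose, the force and the opening at its end, in the units of the state.
- ctrl.read_state(): the state, without advancing time (a new reading comes with each control period).
- get_image(name): name is "side" or "top" or "wrist"; returns a dict with "color" (400x640x3 uint8, blue, green, red), "fov_y" (degrees; the focal length in pixels is half the picture's height over the tangent of half this angle, whatever the lens; pixels are square), "cx", "cy" (the principal point, pixels), "origin" and "orientation" of the camera in the world; the wrist camera has in their place "hand_eye" (4x4, takes a point from camera to tool coordinates, whose origin is the TCP and whose axes are the tool frame's). Camera axes: x right, y up, looking along -z (the intrinsics and any distortion apply to the point x, -y, -z); pixel columns grow to the right and rows downward; lengths in mm; the calibration is good to about 2 mm. A picture is of the moment at which its call begins: read the wrist's pose just before it. There is no depth.
- job.finish_job(): hands the job in, once; it reports no verdict.
Trained networks look in the newest picture that a camera, given by its name, has taken for a name from the list of things; names that differ only in an ending like _2 or _b are one class to them, and where a whole thing is asked for, a point or a joint stands for the part that bears it (a point fixed in the world has none). Each returns a list of dicts, best first, with "score" (0 to 1); they miss things now and then, are a little off and sometimes report something else, mostly with a low value. They report only what shows in the picture. A call takes as long as a camera call.
- models.cut_out(camera, thing): "pixels" (400x640 bool, what is visible of it) and "uv" ([column, row] in pixels, amid what is visible of it).
- models.place_of(camera, thing): "uv" ([column, row] in pixels: a listed point, or the origin of a listed thing).
The state is a dict: "clock": time; "qpos": joint angles; "qd": joint speeds; "tau": joint torques, N m; "eef_pos": TCP position; "tool_rot": TCP orientation; "force": force on the tool from outside, world axes, zero at the start; "torque": the same for the moment, N m; "width": finger opening in mm.
Only numpy, scipy, OpenCV 4.12 (cv2) and the standard library are available. Lean on these libraries where they do the work, as an engineer would, in place of code of your own. Each camera call takes 0.05 s, during which the arm holds its last target.

## Working session

There is one attempt and no reset: what is moved stays moved. The work goes in short steps, Python scripts to look and compute and a tool call to move; the robot and the scene stay as the last step left them, time stands still between calls to the robot, and variables do not carry over. Pictures are saved under pics/ and viewed, and the job is handed in when it is done.

Besides the shell and the picture viewer there is one more tool, called as a command line: name --argument value ..., lists and objects as JSON in quotes. move_arm: Moves the arm, as the interface text tells. Its arguments: {"type":"object","properties":{"moves":{"type":"array","items":{"type":"array","items":{"type":"array","items":{"type":"number"}}}},"jaw":{"type":"number"}},"required":["moves"]}

```bash
mkdir -p pics; ls
cat > h.py <<'E'
import numpy as np, cv2
from cell import ctrl,get_image,job,models
from scipy.spatial.transform import Rotation as R
def info(im): return {k:v for k,v in im.items() if k!='color'}
E
python3 - <<'E'
from h import *
s=ctrl.read_state(); print({k:np.round(v,3).tolist() for k,v in s.items()})
for n in ["side","top","wrist"]:
    im=get_image(n); cv2.imwrite(f"pics/{n}0.png",im["color"]); print(n,info(im))
    for t in ["prism_push","spool_push","station"]:
        try: print(t,[(np.round(d["uv"],1).tolist(),round(float(d["score"]),2)) for d in models.place_of(n,t)])
        except Exception as e: print(t,e)
    for t in ["prism_push","spool_push"]:
        try: print('cut',t,[(np.round(d["uv"],1).tolist(),round(float(d["score"]),2),int(d["pixels"].sum())) for d in models.cut_out(n,t)])
        except Exception as e: print(t,e)
print(ctrl.read_state()["clock"])
E
```

```text
pics
{'clock': 0.0, 'qpos': [1.09, 0.629, 0.038, 1.518, -0.027, 0.996, -0.02], 'qd': [-0.0, 0.001, 0.001, 0.001, -0.001, -0.001, 0.001], 'tau': [0.001, -56.339, 1.227, -19.344, 0.011, 0.011, -0.0], 'eef_pos': [261.677, -594.219, 193.1], 'tool_rot': [3.142, 0.002, -1.156], 'force': [0.598, -0.128, 0.91], 'torque': [-0.041, 0.039, -0.01], 'width': 85.471}
side {'fov_y': 44.2901898321454, 'cx': 322.66350932457675, 'cy': 189.0088704481938, 'origin': array([305.76930984, 359.33098089, 450.00490303]), 'orientation': array([ 0.96720578,  0.0042001 , -2.63782872])}
prism_push [([277.6, 196.1], 0.85)]
spool_push [([373.5, 223.5], 0.94)]
station [([237.6, 226.4], 0.86)]
cut prism_push [([258.3, 219.1], 0.63, 3166)]
cut spool_push [([365.7, 251.4], 0.86, 3352)]
top {'fov_y': 52.68718873342878, 'cx': 322.23678749423067, 'cy': 197.49687101098368, 'origin': array([466.31994098, -88.6761299 , 704.77448854]), 'orientation': array([ 0.14735877, -0.02589497, -1.59582287])}
prism_push [([314.9, 155.5], 0.72)]
spool_push [([325.5, 246.7], 0.59)]
station [([263.8, 149.9], 0.76)]
cut prism_push [([287.7, 159.9], 0.72, 1615)]
cut spool_push [([296.5, 248.1], 0.93, 1740)]
wrist {'fov_y': 71.15722306796901, 'cx': 318.2220804845308, 'cy': 200.17474646020952, 'hand_eye': array([[ 9.99999777e-01,  6.13205533e-05, -6.64802601e-04,
         8.43564269e-02],
       [-1.47844736e-04, -9.50710073e-01, -3.10081174e-01,
        -8.06519379e+01],
       [-6.51048878e-04,  3.10081203e-01, -9.50709852e-01,
        -1.79817483e+02],
       [ 0.00000000e+00,  0.00000000e+00,  0.00000000e+00,
         1.00000000e+00]])}
prism_push []
spool_push []
station []
cut prism_push []
cut spool_push []
0.9
```

View pics/side0.png

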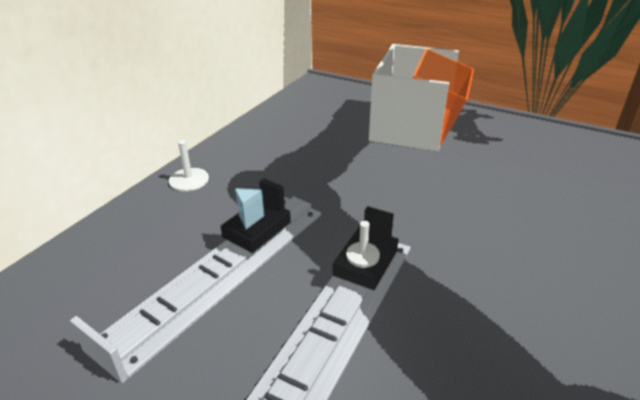

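View pics/top0.png

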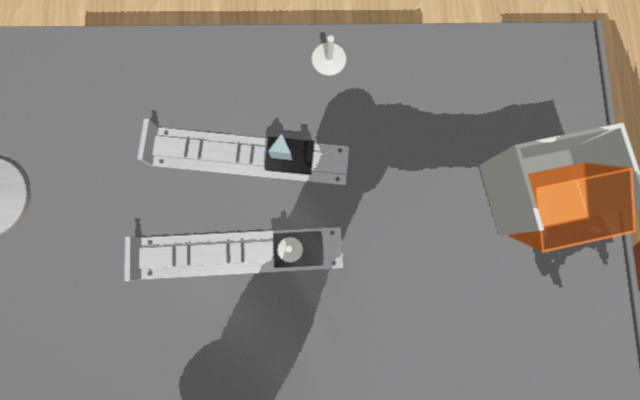

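```bash
cat >> h.py <<'E'
CAM={"side":dict(fov=44.2901898321454,c=(322.6635,189.0089),o=np.array([305.76930984,359.33098089,450.00490303]),r=[0.96720578,0.0042001,-2.63782872]),
"top":dict(fov=52.68718873342878,c=(322.2368,197.4969),o=np.array([466.31994098,-88.6761299,704.77448854]),r=[0.14735877,-0.02589497,-1.59582287])}
def ray(n,uv):
    C=CAM[n]; f=200/np.tan(np.radians(C["fov"]/2))
    d=np.array([(uv[0]-C["c"][0])/f,-(uv[1]-C["c"][1])/f,-1.])
    return C["o"],R.from_euler("xyz",C["r"]).apply(d/np.linalg.norm(d))
def onz(n,uv,z):
    o,d=ray(n,uv); return o+d*(z-o[2])/d[2]
def tri(a,b):
    A=np.zeros((3,3));B=np.zeros(3);P=[]
    for n,uv in (a,b):
        o,d=ray(n,uv);M=np.eye(3)-np.outer(d,d);A+=M;B+=M@o
    p=np.linalg.solve(A,B)
    return p,[np.linalg.norm((np.eye(3)-np.outer(ray(n,uv)[1],ray(n,uv)[1]))@(p-ray(n,uv)[0])) for n,uv in (a,b)]
def proj(n,p):
    C=CAM[n]; f=200/np.tan(np.radians(C["fov"]/2))
    q=R.from_euler("xyz",C["r"]).inv().apply(np.asarray(p)-C["o"])
    return np.array([C["c"][0]+f*q[0]/-q[2],C["c"][1]-f*q[1]/-q[2]])
E
python3 - <<'E'
from h import *
for k,a,b in [("prism",(277.6,196.1),(314.9,155.5)),("spool",(373.5,223.5),(325.5,246.7)),("station",(237.6,226.4),(263.8,149.9))]:
    print(k,tri(("side",a),("top",b)),onz("side",a,52),onz("top",b,52))
E
```

```text
prism (array([632.2835874 , -97.91465415,  53.73469183]), [np.float64(0.8056170959267631), np.float64(0.8056170959268033)]) [ 632.86053702 -100.06360886   52.        ] [633.47711666 -97.59136676  52.        ]
spool (array([ 486.57350212, -109.82741599,   51.61018152]), [np.float64(3.9951104084323785), np.float64(3.995110408432332)]) [ 490.14264132 -107.98923444   52.        ] [ 482.83353457 -111.24544975   52.        ]
station (array([640.99405131, -14.91698329,  55.75034166]), [np.float64(2.753651185041427), np.float64(2.7536511850412135)]) [641.16787901 -18.98483497  52.        ] [644.56034296 -13.1483623   52.        ]
```

The prism carrier is on the far rail: tab at about (277,190) in side, prism block at (288,155) in top. The spool carrier is on the near rail. The stop plates are at image left in the top view, so +y. Next I'll measure the rail axis and the station ridges.

Run:
```python
from h import *
im=cv2.imread("pics/top0.png")[110:200,130:360]
cv2.imwrite("pics/topz.png",cv2.resize(im,None,fx=3.4,fy=3.4,interpolation=cv2.INTER_CUBIC))
im=cv2.imread("pics/side0.png")[170:380,70:330]
cv2.imwrite("pics/sidez.png",cv2.resize(im,None,fx=2.8,fy=2.8,interpolation=cv2.INTER_CUBIC))
```

```text
(no output)
```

View pics/topz.png

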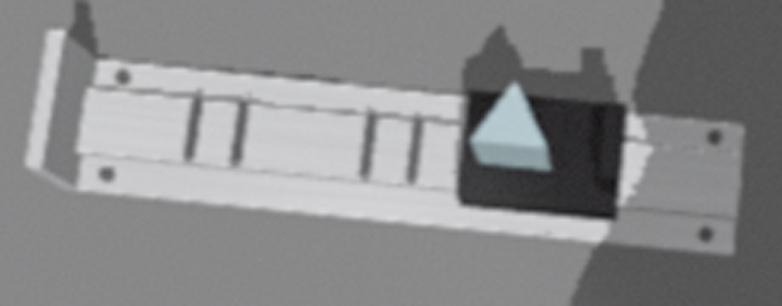

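View pics/sidez.png

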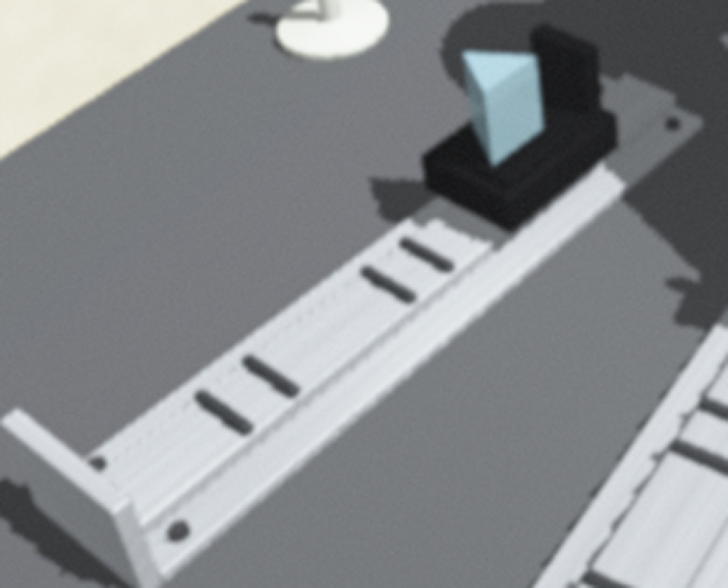

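Run:
```python
from h import *
T=lambda p:(p[0]/3.4+130,p[1]/3.4+110); S=lambda p:(p[0]/2.8+70,p[1]/2.8+170)
H=[onz("top",T(p),14)[:2] for p in [(123,76),(107,174),(714,137),(706,234)]]
print(np.round(H,1)); a=(H[0]+H[1])/2;b=(H[2]+H[3])/2;u=(a-b)/np.linalg.norm(a-b);print("axis",u,b,a,np.linalg.norm(a-b))
Hs=[onz("side",S(p),14)[:2] for p in [(97,463),(178,530),(673,124)]];print("side holes",np.round(Hs,1))
rt=[onz("top",T(p),15)[:2] for p in [(415,150),(368,146),(239,133),(193,129)]]
rs=[onz("side",S(p),15)[:2] for p in [(427,254),(388,284),(271,376),(223,412)]]
n=np.array([-u[1],u[0]])
for nm,r in (("top",rt),("side",rs)):
    print(nm,[np.round([(p-b)@u,(p-b)@n],1).tolist() for p in r])
back=onz("top",T((619,161)),44)[:2]; print("back",back,(back-b)@u,(back-b)@n)
for p in [(632.3,-97.9),(641,-14.9)]: p=np.array(p);print("net",(p-b)@u,(p-b)@n)
```

```text
[[ 689.7  161.7]
 [ 638.   168.2]
 [ 651.8 -142.5]
 [ 600.7 -136.8]]
axis [0.12236642 0.99248499] [ 626.27588431 -139.67969663] [663.83495472 164.95301475] 306.93936308205576
side holes [[ 686.1  167.3]
 [ 634.9  174.3]
 [ 597.1 -128.4]]
top [[152.7, -2.5], [176.9, -2.1], [243.3, -2.0], [266.8, -1.7]]
side [[152.9, -1.8], [177.0, -1.9], [243.4, -1.3], [267.3, -1.8]]
back [632.42136158 -92.86277107] 47.21709603701113 -0.37047447202458006
net 42.20287133737765 -0.8664125876714035
net 125.64371352671876 0.655380674725274
```

```bash
cat >> h.py <<'E'
B=np.array([626.276,-139.68]);U=np.array([0.12237,0.99248]);N=np.array([-U[1],U[0]])
def SL(p): p=np.asarray(p)[:2]; return (p-B)@U,(p-B)@N
def W(s,l,z): return np.r_[B+s*U+l*N,z]
def rows(p0,rpy0,wps,yaw):
    R0=R.from_euler("xyz",rpy0)
    for p in wps: print(np.round(R0.inv().apply(np.asarray(p)-p0)/1000,4).tolist())
    print("turn",(R0.inv()*R.from_euler("xyz",[np.pi,0,yaw])).as_rotvec())
E
python3 - <<'E'
from h import *
print(tri(("side",(392,46)),("top",(621,126))),tri(("side",(374,78)),("top",(521,147))))
s=ctrl.read_state();print(s["eef_pos"],s["tool_rot"])
p0=np.array([261.984,-594.88,194.013]); 
rows(p0,[np.pi,0,s["tool_rot"][2]],[p0+[0,0,130],W(-8,-1,320),W(-8,-1,130),W(-8,-1,50)],np.arctan2(-U[0],U[1]))
print(W(-8,-1,50))
E
```

```text
(array([ 653.86531918, -561.70608492,  125.87468843]), [np.float64(1.977611978678699), np.float64(1.9776119786787665)]) (array([ 625.56624013, -409.23670346,  117.60607825]), [np.float64(1.482094781380413), np.float64(1.4820947813805208)])
[ 261.99827133 -594.86957668  194.02922432] [-3.14154354e+00 -3.26187614e-05 -1.15602310e+00]
[0.0, 0.0, -0.13]
[-0.2624, -0.5136, -0.126]
[-0.2624, -0.5136, 0.064]
[-0.2624, -0.5136, 0.144]
turn [-8.05745542e-34  1.26548272e-16 -1.03334506e+00]
[ 626.28952 -147.74221   50.     ]
```

move_arm --moves '[[[0,0,-0.05,0,0,0],[0,0,-0.1,0,0,0],[-0.024,-0.047,-0.126,0,0,-0.094],[-0.048,-0.093,-0.126,0,0,-0.188],[-0.072,-0.14,-0.126,0,0,-0.282],[-0.095,-0.187,-0.126,0,0,-0.376],[-0.119,-0.233,-0.126,0,0,-0.47],[-0.143,-0.28,-0.126,0,0,-0.564],[-0.167,-0.327,-0.126,0,0,-0.658],[-0.191,-0.374,-0.126,0,0,-0.752],[-0.215,-0.42,-0.126,0,0,-0.846],[-0.239,-0.467,-0.126,0,0,-0.94],[-0.2624,-0.5136,-0.12,0,0,-1.033],[-0.2624,-0.5136,-0.07,0,0,-1.033],[-0.2624,-0.5136,-0.02,0,0,-1.033],[-0.2624,-0.5136,0.03,0,0,-1.033],[-0.2624,-0.5136,0.064,0,0,-1.033],[-0.2624,-0.5136,0.064,0,0,-1.033]]]' --jaw 0

```text
clock: 3.15
eef_pos: [623.9, -147.5, 127.3]
tool_rot: [-3.141, 0.006, -0.123]
force: [-0.1, 0.0, 0.5]
width: -0.3
```

Run:
```python
from h import *
s=ctrl.read_state();print(s["clock"],s["eef_pos"],s["tool_rot"],s["force"],s["width"],SL(s["eef_pos"]))
im=get_image("side");cv2.imwrite("pics/side1.png",im["color"])
im=get_image("wrist");cv2.imwrite("pics/wrist1.png",im["color"])
for t in ["prism_push","station"]:
  for d in models.place_of("wrist",t)[:1]:
    f=200/np.tan(np.radians(im["fov_y"]/2)); uv=d["uv"]
    v=np.array([(uv[0]-im["cx"])/f,-(uv[1]-im["cy"])/f,-1])
    he=im["hand_eye"]; Rt=R.from_euler("xyz",s["tool_rot"])
    dw=Rt.apply(he[:3,:3]@v); o=s["eef_pos"]+Rt.apply(he[:3,3]); p=o+dw*(52-o[2])/dw[2]
    print(t,uv,d["score"],p,SL(p))
```

```text
3.15 [ 623.92546822 -147.5025814   127.34882202] [-3.1412774   0.00611333 -0.12292059] [-0.08126614  0.00922627  0.50675627] -0.2850454630179247 (np.float64(-8.051390162710588), np.float64(1.3756064909409236))
prism_push [321.1, 138.5] 0.82 [633.81674905 -93.51232152  52.        ] (np.float64(46.743258994973516), np.float64(-1.8345038070624646))
station [318.3, 41.5] 0.92 [640.76393522 -16.68002666  52.        ] (np.float64(123.84790217246506), np.float64(0.6725207919130387))
```

View pics/side1.png

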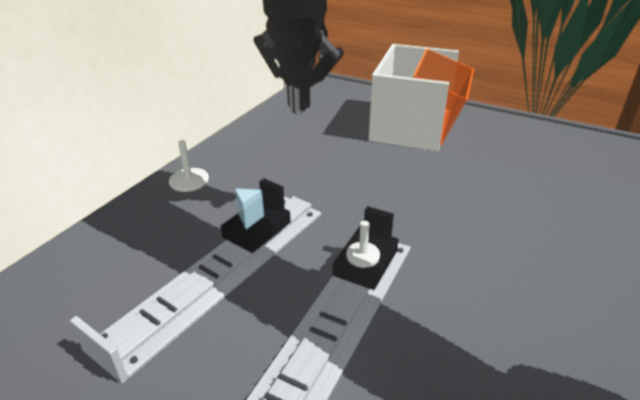

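View pics/wrist1.png

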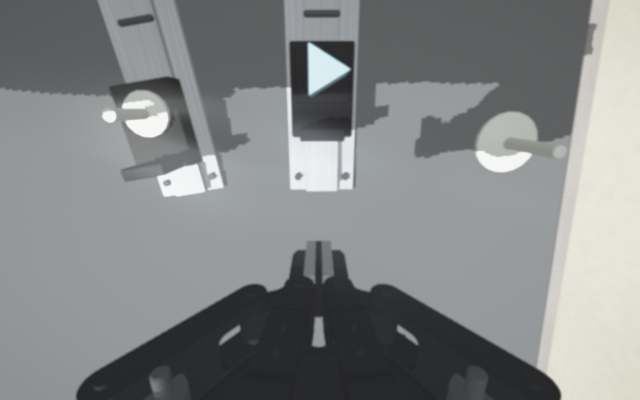

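The wrist view puts the tab right ahead of the fingers (carrier centre column 321, fingers 319). The station agrees to about 1 mm across the views (s≈124–125.6 along the rail), so I'll descend and make contact.

move_arm --moves '[[[0.001,0,0.03,0,0,0],[0.002,0,0.06,0,0,0],[0.002,0,0.078,0,0,0],[0.002,-0.01,0.078,0,0,0],[0.002,-0.02,0.078,0,0,0],[0.002,-0.03,0.078,0,0,0],[0.002,-0.036,0.078,0,0,0],[0.002,-0.042,0.078,0,0,0],[0.002,-0.048,0.078,0,0,0],[0.002,-0.054,0.078,0,0,0],[0.002,-0.06,0.078,0,0,0],[0.002,-0.06,0.078,0,0,0]]]'

```text
clock: 4.85
eef_pos: [635.7, -87.5, 52.0]
tool_rot: [-3.141, -0.0, -0.122]
force: [-1.0, 0.3, 0.4]
width: -0.1
```

```bash
cat > look.py <<'E'
from h import *
import sys
s=ctrl.read_state();print(s["clock"],s["eef_pos"],s["tool_rot"],s["force"],SL(s["eef_pos"]))
k=sys.argv[1]
im=get_image("side");cv2.imwrite(f"pics/side{k}.png",im["color"])
im=get_image("wrist");cv2.imwrite(f"pics/wrist{k}.png",im["color"])
for n in ("side","wrist"):
 for t in ["prism_push","station","spool_push"]:
  for d in models.place_of(n,t)[:1]:
    uv=d["uv"]
    if n=="wrist":
        f=200/np.tan(np.radians(im["fov_y"]/2))
        v=np.array([(uv[0]-im["cx"])/f,-(uv[1]-im["cy"])/f,-1])
        he=im["hand_eye"]; Rt=R.from_euler("xyz",s["tool_rot"])
        dw=Rt.apply(he[:3,:3]@v); o=s["eef_pos"]+Rt.apply(he[:3,3]); p=o+dw*(52-o[2])/dw[2]
    else: p=onz(n,uv,52)
    print(n,t,np.round(uv,1),round(float(d["score"]),2),np.round(p,1),np.round(SL(p),1))
E
python3 look.py 2
```

```text
4.85 [635.74659985 -87.5366195   52.00208609] [-3.14111340e+00 -9.15469874e-06 -1.21954514e-01] [-0.97872044  0.27040686  0.4390393 ] (np.float64(52.91017957789138), np.float64(-3.01859546288443))
side prism_push [275.3 199. ] 0.68 [631.9 -92.7  52. ] [47.3  0.2]
side station [235.1 227.1] 0.6 [643.1 -16.3  52. ] [124.5  -1.6]
side spool_push [377.2 225.7] 0.97 [ 484.1 -106.1   52. ] [ 15.9 145.2]
wrist prism_push [316.9 234.8] 0.67 [635.3 -91.9  52. ] [48.5 -3.2]
wrist station [314.9 119. ] 0.86 [643.8 -13.9  52. ] [127.  -2.]
wrist spool_push [114.9 268. ] 0.96 [ 484.8 -100.4   52. ] [ 21.7 145.3]
```

View pics/side2.png

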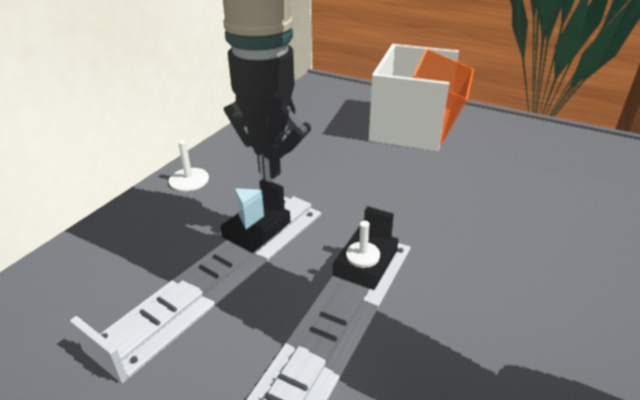

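View pics/wrist2.png

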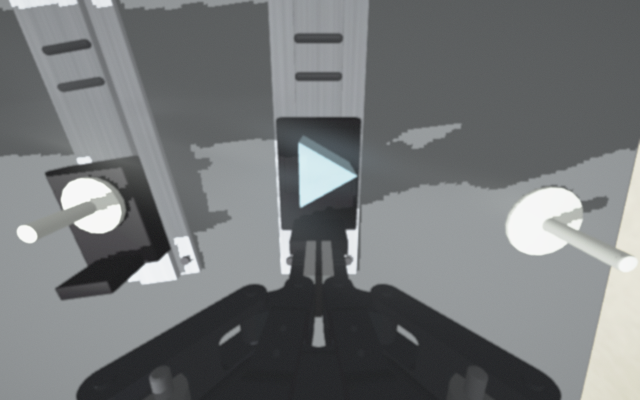

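Run:
```python
from h import *
print(proj("side",(635.7,-87.5,52)),proj("side",(633,-110,52)),proj("side",(633,-110,90)),proj("top",(635.7,-87.5,52)),proj("top",(633,-110,80)))
im=get_image("top");cv2.imwrite("pics/top2.png",cv2.resize(im["color"][90:290,180:440],None,fx=3,fy=3,interpolation=cv2.INTER_CUBIC))
im=cv2.imread("pics/side2.png")[120:260,200:340]
cv2.imwrite("pics/side2z.png",cv2.resize(im,None,fx=4.2,fy=4.2,interpolation=cv2.INTER_CUBIC))
im=cv2.imread("pics/side1.png")[60:260,200:380]
cv2.imwrite("pics/side1z.png",cv2.resize(im,None,fx=3,fy=3,interpolation=cv2.INTER_CUBIC))
print(proj("side",(623.9,-147.5,127.3)))
im=cv2.imread("pics/wrist2.png")[100:300,230:410]
cv2.imwrite("pics/wrist2z.png",cv2.resize(im,None,fx=3,fy=3,interpolation=cv2.INTER_CUBIC))
```

```text
[270.8896739  200.15867897] [281.37534245 192.4928682 ] [279.93542526 169.75744968] [308.78922133 154.30445607] [322.84237703 151.26091909]
[298.9377475  135.64666227]
```

View pics/side2z.png

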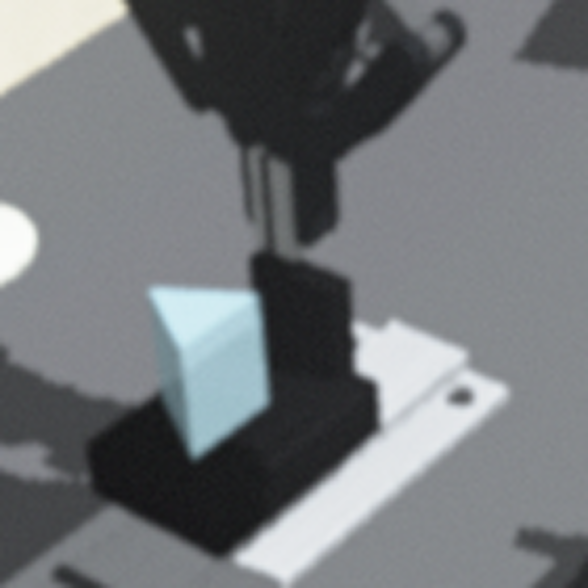

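View pics/side1z.png

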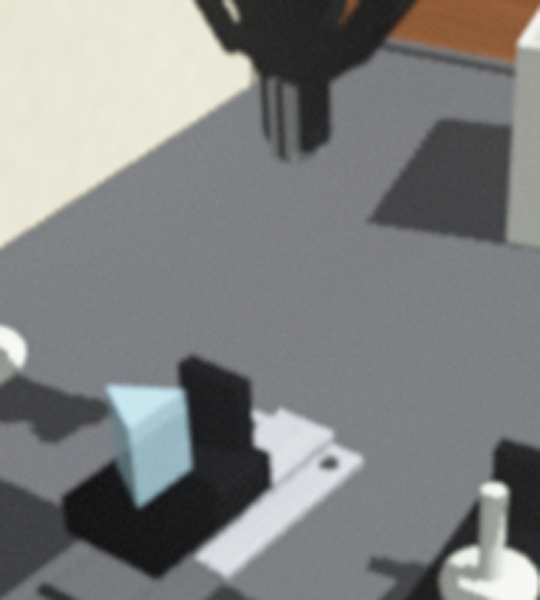

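View pics/top2.png

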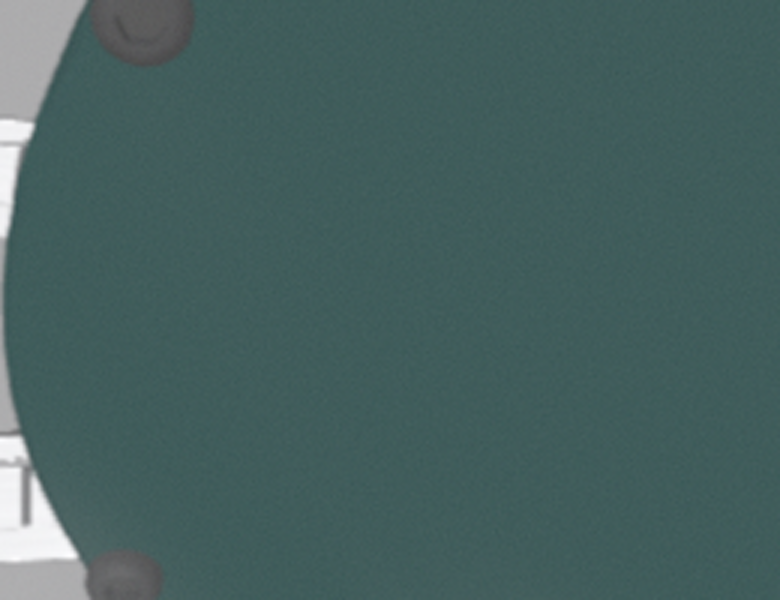

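View pics/wrist2z.png

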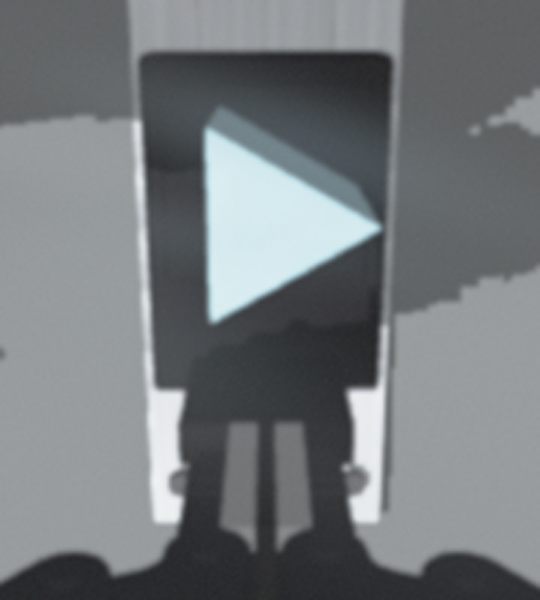

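Run:
```python
from h import *
im=get_image("wrist");he=im["hand_eye"];f=200/np.tan(np.radians(im["fov_y"]/2))
def pw(t):
    c=np.linalg.inv(he)@np.r_[t,1]; return np.round([im["cx"]+f*c[0]/-c[2],im["cy"]-f*c[1]/-c[2]],1)
for t in [(0,0,0),(0,-11,0),(0,11,0),(0,0,-19),(0,0,-38),(0,-11,-38)]: print(t,pw(t))
s=ctrl.read_state();print(he[:3,3])
Rt=R.from_euler("xyz",s["tool_rot"])
# scale checks: rail ridges spacing(24) & rail end holes & block width in wrist2
def P(uv,z):
    v=np.array([(uv[0]-im["cx"])/f,-(uv[1]-im["cy"])/f,-1]);dw=Rt.apply(he[:3,:3]@v);o=s["eef_pos"]+Rt.apply(he[:3,3]);return o+dw*(z-o[2])/dw[2]
for z0 in [0]:
    print("block width front top",np.linalg.norm(P((277,119),44)-P((361,119),44)),"ridges",P((318,76),15),P((318,38),15),"rail w",np.linalg.norm(P((281,100),14)-P((361,100),14)))
print("cam z",(s["eef_pos"]+Rt.apply(he[:3,3])))
for h in [0,20,37]:
  print(h,np.round(proj("side",s["eef_pos"]+[0,0,h]),1))
```

```text
(0, 0, 0) [316.7 229.1]
(0, -11, 0) [316.7 214.4]
(0, 11, 0) [316.7 243.2]
(0, 0, -19) [316.6 241.3]
(0, 0, -38) [316.4 256.3]
(0, -11, -38) [316.3 238.8]
[   1.00561336  -80.03423514 -179.81729997]
block width front top 54.23549886280232 ridges [649.11343101  12.77343343  15.        ] [652.05961271  36.54058992  15.        ] rail w 58.71084743172441
cam z [646.46334853  -9.2990541  231.86275579]
0 [271.4 199.7]
20 [270.4 187.8]
37 [269.6 177.4]
```

Run:
```python
from h import *
for nm,p in (("1",np.array([623.9,-147.5,127.3])),("2",np.array([635.7,-87.5,52.0]))):
  for h in [25,30,35,40]:
    print(nm,h,[np.round(proj("side",p+np.r_[a*U+b*N,h]),0).tolist() for a in(-11,11) for b in (-9,9)])
```

```text
1 25 [[298.0, 115.0], [309.0, 118.0], [288.0, 120.0], [299.0, 124.0]]
1 30 [[298.0, 111.0], [309.0, 115.0], [288.0, 117.0], [298.0, 121.0]]
1 35 [[298.0, 108.0], [308.0, 111.0], [288.0, 114.0], [298.0, 117.0]]
1 40 [[298.0, 104.0], [308.0, 108.0], [287.0, 110.0], [298.0, 114.0]]
2 25 [[270.0, 179.0], [280.0, 184.0], [259.0, 187.0], [269.0, 191.0]]
2 30 [[270.0, 176.0], [280.0, 181.0], [259.0, 184.0], [269.0, 188.0]]
2 35 [[270.0, 173.0], [280.0, 178.0], [259.0, 181.0], [269.0, 185.0]]
2 40 [[269.0, 170.0], [279.0, 174.0], [258.0, 177.0], [269.0, 182.0]]
```

Run:
```python
import cv2
im=cv2.imread("pics/side1.png")[70:130,260:340]
cv2.imwrite("pics/side1zz.png",cv2.resize(im,None,fx=9,fy=9,interpolation=cv2.INTER_CUBIC))
```

```text
(no output)
```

View pics/side1zz.png

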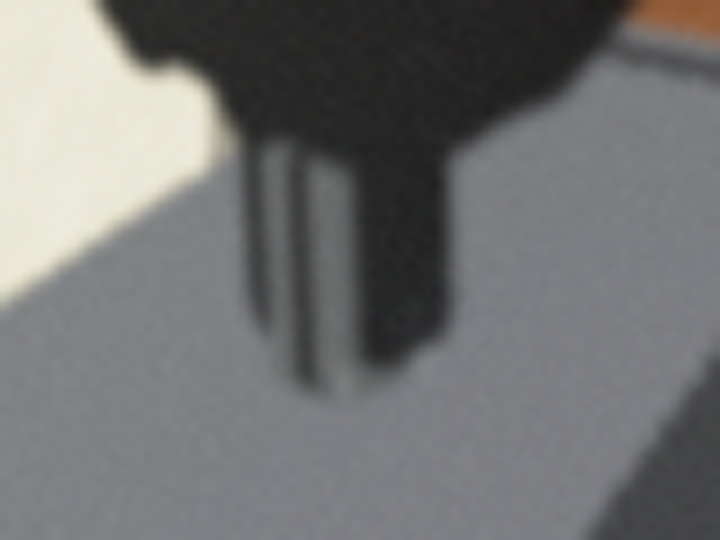

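The scene disagrees with the nominal tool. At a reported TCP of z=52 and s=53 along the rail, the carrier has not moved. In the side view the shut fingertips end about 39 mm above the projected TCP (near (271,181) in side2, against an expected (271,200)), and the wrist view agrees. The fingers are therefore just above the tab (top 80 mm). I'll back off, go about 28 mm lower (tips about 63 mm up, body about 97 mm, prism top 90 mm) and approach again.

move_arm --moves '[[[0,0.02,0,0,0,0],[0,0.04,0,0,0,0],[0,0.052,0,0,0,0],[0,0.052,0.015,0,0,0],[0,0.052,0.028,0,0,0],[0,0.04,0.028,0,0,0],[0,0.028,0.028,0,0,0],[0,0.02,0.028,0,0,0],[0,0.014,0.028,0,0,0],[0,0.008,0.028,0,0,0],[0,0.002,0.028,0,0,0],[0,-0.004,0.028,0,0,0],[0,-0.004,0.028,0,0,0]]]'

```text
clock: 6.98
eef_pos: [636.3, -83.3, 24.0]
tool_rot: [-3.141, -0.0, -0.122]
force: [0.2, -0.1, 0.4]
width: -0.1
```

```bash
python3 look.py 3
```

```text
6.975 [636.25521272 -83.30749827  24.01751785] [-3.14067029e+00 -2.96895025e-05 -1.22118675e-01] [ 0.18476964 -0.12184777  0.43399372] (np.float64(57.169736773894925), np.float64(-3.005866001654642))
side prism_push [265.9 206.4] 0.92 [633.6 -72.2  52. ] [67.9  1. ]
side station [234.9 228.4] 0.73 [641.7 -14.1  52. ] [126.6   0. ]
side spool_push [377.2 224.7] 0.57 [ 484.9 -108.    52. ] [ 14.1 144.1]
wrist prism_push [319.5 229.4] 0.95 [639.5 -71.4  52. ] [69.4 -4.8]
wrist station [316.8 131. ] 0.83 [644.9 -15.   52. ] [126.   -3.3]
wrist spool_push [ 87.5 302.6] 0.7 [ 483.9 -104.4   52. ] [ 17.6 145.6]
```

View pics/side3.png

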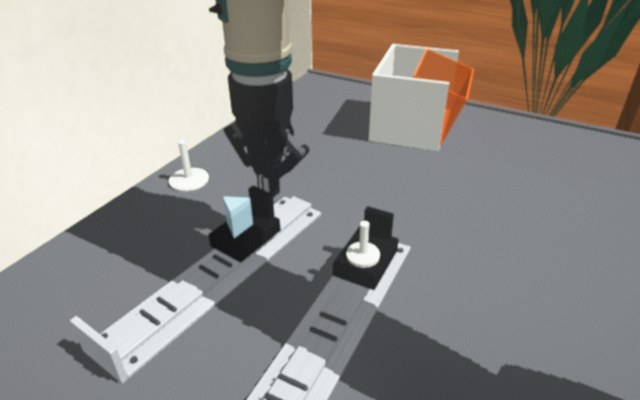

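View pics/wrist3.png

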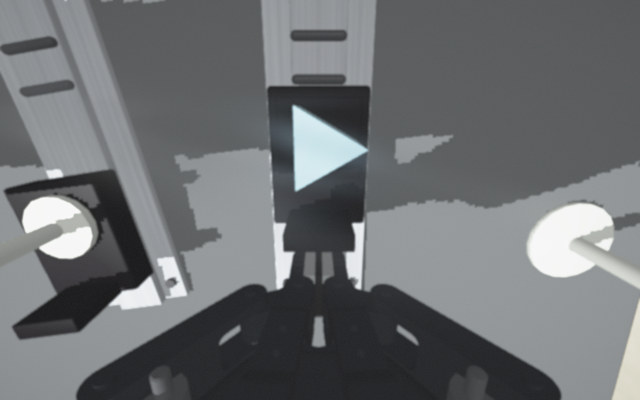

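The carrier is moving with the fingers: back face at s≈68, matching TCP 57.2 + 11. About 57 mm remain to the station, so I'll push 50 mm slowly and then look.

move_arm --moves '[[[0,-0.005,0,0,0,0],[0,-0.01,0,0,0,0],[0,-0.015,0,0,0,0],[0,-0.02,0,0,0,0],[0,-0.025,0,0,0,0],[0,-0.03,0,0,0,0],[0,-0.034,0,0,0,0],[0,-0.038,0,0,0,0],[0,-0.041,0,0,0,0],[0,-0.044,0,0,0,0],[0,-0.047,0,0,0,0],[0,-0.05,0,0,0,0],[0,-0.05,0,0,0,0]]]'

```text
clock: 9.0
eef_pos: [642.9, -32.7, 24.2]
tool_rot: [-3.139, -0.001, -0.122]
force: [0.8, 0.5, -0.6]
width: -0.0
```

```bash
python3 look.py 4
```

```text
9.0 [642.87377772 -32.72614327  24.23704536] [-3.13937485e+00 -9.25299644e-04 -1.21661348e-01] [ 0.84793821  0.48966503 -0.56223666] (np.float64(108.18063378770597), np.float64(-3.3850189809622293))
side station [232.8 227.9] 0.62 [644.7 -13.6  52. ] [127.4  -2.9]
side spool_push [377.  227.6] 0.56 [ 482.8 -102.4   52. ] [ 19.4 147. ]
wrist prism_push [317.2 223.6] 0.77 [645.2 -17.1  52. ] [124.   -3.8]
wrist station [316.5 221.4] 0.86 [645.  -15.7  52. ] [125.4  -3.4]
wrist spool_push [105.7 362.3] 0.72 [ 484.5 -103.7   52. ] [ 18.3 145.1]
```

View pics/side4.png

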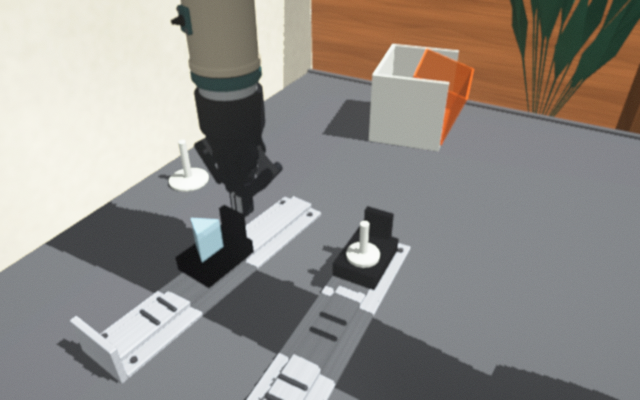

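View pics/wrist4.png

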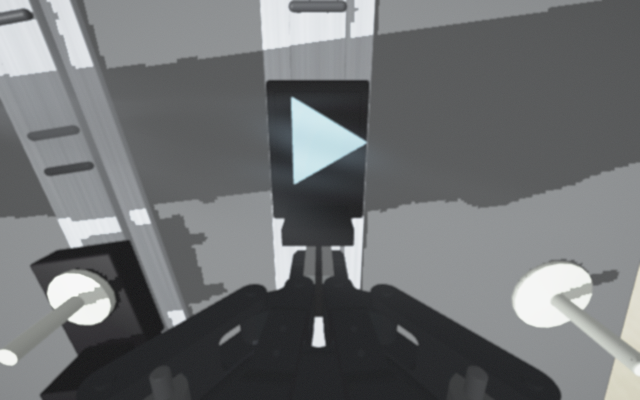

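The wrist view shows the carrier has pulled about 5 mm ahead of the fingers (push point at row 223.6, was 229.4), with its back at s≈124 and the station at 125. It seems to have clicked in. I'll retreat and check.

move_arm --moves '[[[0,0.01,0,0,0,0],[0,0.03,0,0,0,0],[0,0.06,0,0,0,0],[0,0.08,-0.03,0,0,0],[0,0.1,-0.07,0,0,0],[0,0.13,-0.11,0,0,0],[0,0.16,-0.15,0,0,0],[0,0.18,-0.17,0,0,0],[0,0.18,-0.17,0,0,0]]]'

```text
clock: 10.52
eef_pos: [619.9, -218.3, 195.6]
tool_rot: [3.139, -0.003, -0.129]
force: [0.2, 0.3, 0.3]
width: 0.3
```

```bash
python3 look.py 5
python3 - <<'E'
import cv2
im=cv2.imread("pics/side5.png")[170:380,70:330]
cv2.imwrite("pics/side5z.png",cv2.resize(im,None,fx=2.8,fy=2.8,interpolation=cv2.INTER_CUBIC))
E
```

```text
10.525 [ 619.92985557 -218.25046953  195.60409285] [ 3.13884374 -0.00316681 -0.12887722] [0.17102546 0.27277865 0.2651648 ] (np.float64(-78.75619728939354), np.float64(-3.316246936923072))
side prism_push [237.2 228.3] 0.67 [639.3 -15.6  52. ] [124.7   2.3]
side station [232.6 225.8] 0.62 [647.6 -16.9  52. ] [124.5  -6.1]
side spool_push [376.1 225.1] 0.93 [ 485.9 -106.6   52. ] [ 15.7 143.4]
wrist spool_push [177.2  94. ] 0.98 [ 482.6 -104.8   52. ] [ 17.  146.9]
```

View pics/side5.png

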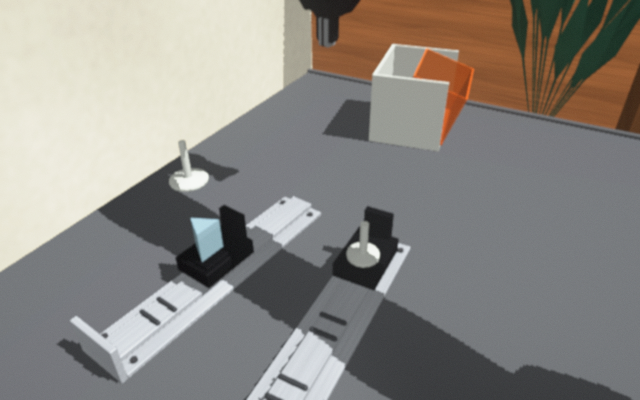

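View pics/wrist5.png

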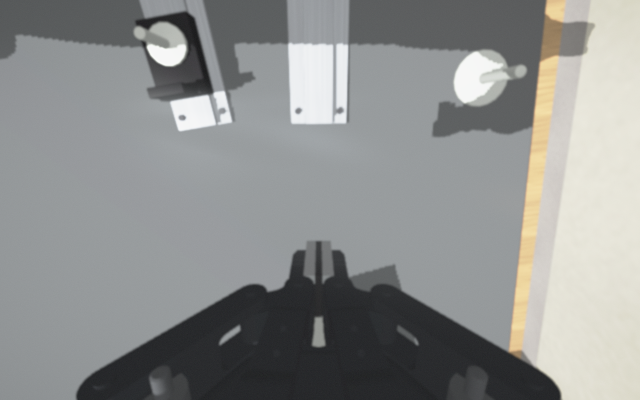

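View pics/side5z.png

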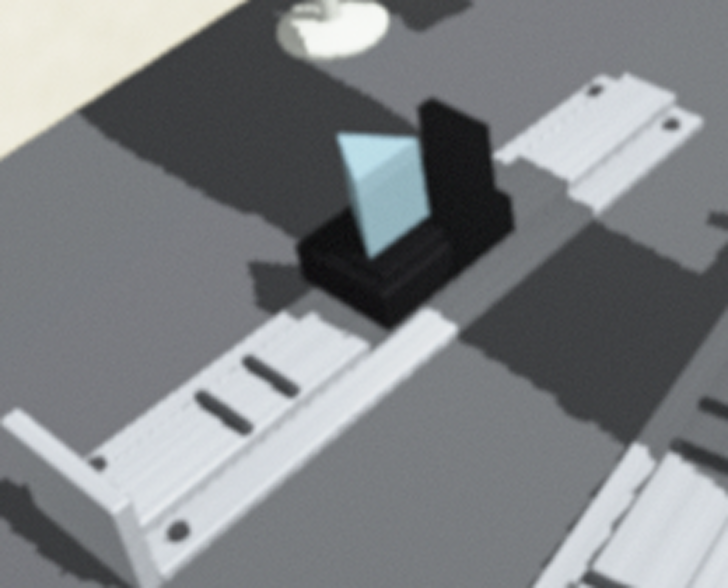

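The first ridge pair is hidden under the carrier, the second pair (about (150,316) and (167,303) in side) is clear ahead of it, and the spool carrier looks unchanged. The back face measures s=124.7 against the station at 124.8 from the ridges. I'll hand in.

Run:
```python
from h import *
print(job.finish_job())
```

```text
the job is handed in; nothing more can be done
None
```

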